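# Press a figure stand into the gluing jig and hold it

### The arm

A 6-joint arm with a two-finger parallel gripper is mounted at the origin on the work surface. World frame = base frame: x ahead of the robot, y to its left, z up, the work surface at z = 0. Lengths are in m, angles in rad, forces in N, time in s.
With the tool pointing down it reaches from about 0.325 to 0.875 m from the base axis. Payload 4.4 kg.
Tool frame: the origin (TCP) lies at the very end of the fingers, on their centre line; the grasp point (between the pads) lies 19 mm behind it; x points along the fingers, y is the direction in which the jaws open and shut, and the axes are right-handed (so a half turn about x gives the same grasp; the last joint's range is limited). The gripper opens to 85 mm and grips with 20 to 120 N. Pads are 22 mm wide; open, the fingers measure 114 mm over their backs; the gripper's body (76 mm by 85 mm) begins 54 mm behind the grasp point. The pads swing forward as they close: fully open they stand 13 mm farther back than shut.
Start: joints at [1.095, 0.207, 1.542, -0, 1.393, -0.15], TCP at [0.184, 0.545, 0.231] pointing down, gripper open.
Joint ranges: [-2.73, 2.73], [-0.86, 2.22], [0.23, 2.46], [-1.11, 4.25], [0.08, 2.63], [-2.82, 2.82]. Speed limits (rad/s): [2.79, 2.79, 3.14, 3.14, 3.14, 3.14].

### API

Orientations are given as a unit quaternion [w, x, y, z].
In Python, from bench import arm, vision gives the robot as it stands.
- The arm moves only by the tool drive_tool, never from a script. Its argument "series" is text: rows parted by semicolons, each of 5 numbers parted by spaces: the finger opening in mm, from 0 to 85.4, then the shift along the tool's x, y, z scaled (see below), then the turn about the tool's x scaled (see below). In form: fingers x y z twist; .... A call has 1 to 20 rows; each row shifts and turns the commanded pose from where the row before left it, along the tool's axes as they then stand; what a row does not reach is not made up. The controller multiplies each number of a shift by 30 mm and each number of a turn by 5 degrees. A row lasts 1/12 s, in which the tool goes at most 41.7 mm and 7.16 degrees, less where a joint would pass 70% of its speed; a pose out of reach is approached as far as the arm can. A call with a number of a shift or a turn outside -1 to 1 is refused whole. A call with a gripper value outside its range is refused whole. The fingers move at their own pace and stop on an object; "grip_force" is the grip in N (left out, the last holds). Time passes only in rows, so rows that do not move let the fingers close. It gives the time, the measured TCP pose, the force and the opening at its end, in the units of the state.
- arm.sense(): the state, without advancing time (a new reading comes with each control period).
- vision.snapshot(name): name is "scene" or "side" or "wrist"; returns a dict with "color" (400x640x3 uint8, red, green, blue), "fx", "fy", "cx", "cy" (pixels), "world_to_cam" (4x4, takes a point from world to camera coordinates); the wrist camera has in their place "T_tool_cam" (4x4, takes a point from camera to tool coordinates, whose origin is the TCP and whose axes are the tool frame's). Camera axes: x right, y down, z forward; pixel columns grow to the right and rows downward; lengths in m; the calibration is good to about 2 mm. A picture is of the moment at which its call begins: read the wrist's pose just before it. There is no depth.
- arm.hand_in(): hands the job in, once; it reports no verdict.
The state is a dict: "clock": time; "qpos": joint angles; "dq": joint speeds; "joint_torque": joint torques, N m; "ee_pos": TCP position; "tool_rot": TCP orientation; "wrist_force": force on the tool from outside, world axes, zero at the start; "ft_torque": the same for the moment, N m; "finger_gap": opening from 0.0 (shut) to 1.0 (fully open).
Only numpy, scipy, OpenCV 4.12 (cv2) and the standard library are available. Lean on these libraries where they do the work, as an engineer would, in place of code of your own. Each camera call takes 0.05 s, during which the arm holds its last target.

### The job

Put the longer wooden stand upright (slot up) onto the board of the gluing jig, in the corner between fence and stop: flat on the board, long side flush along the fence, end against the stop. Then press it firmly down onto the board and against the fence at once with one slanting push of the fingers, and keep pressing: the program finishes while the robot is still holding it there. Leave the other things on the table where they are.

Things in the scene. Friction and masses are not known exactly. Their poses are not given: they have to be found in the camera images.
- stand: workpiece: the longer of two loose beech stands. In mm: 110 long (y), 44 wide (x), 36 tall; 0.1-0.2 kg. Long sides upright for the lowest 22, above it a 14 mm 45-degree chamfer on both long edges; top face 16 wide with a slot 5 wide, 6 deep along it. Same either way round. Origin: centre of underside. Starts on the bare table, slot up, its long axis within 0.6 rad of world y
- board: fixed plywood base board of the gluing jig, 160 (x) by 260 (y), 12 thick (mm), lying on the table. Origin: centre of its underside; its top is 12 mm higher. Yaw within 0.35 rad. The fence runs along it 50 mm to +x of its centre; the stop crosses it square to the fence, in its +y half
- fence: fixed aluminium bar on the board, 260 mm long (y), 26 mm thick, 24 mm tall above the board top. Origin: at board-top height, mid-length of the face that looks to its own -x (towards the robot); the workpiece's long side goes against that face. Its +x axis points into the fence, square to the face
- stop: fixed aluminium stop block on the board: 70 mm long (from the fence face towards -x), 26 mm thick (y), 24 mm tall above the board top. Origin: at board-top height, in the corner where the fence face meets the stop's face that looks to its own -y; the workpiece's end goes against that face. Axes parallel to the fence's; its place along the fence varies
- short_stand: the shorter stand: same beech profile as the long one but only 65 mm long; a bystander. Origin: centre of the underside
- angel_a: flat plywood angel figure, about 100 x 80 x 5 mm, with mosaic glass on it; a bystander. Origin: centre of the underside
- angel_b: a second such angel figure; a bystander. Origin: centre of the underside
- glue: white glue bottle, 52 mm diameter, 130 mm tall, standing; a bystander. Origin: centre of the underside
- paint: small amber jar with a black lid, 48 mm diameter, 70 mm tall; a bystander. Origin: centre of the underside
- nippers: glass nippers lying on the table, about 140 mm long; a bystander. Origin: at the pivot, underside
There are look-alikes about, which are no part of the job. Leave any green look-alike of the stand alone.

How it is judged:
By the outcome, as a careful person would: the job done as asked, in the order asked, and still so for the second after the job is handed in, while the arm keeps its last pose, push and grip.
It also fails if it takes over 69 s, if anything falls off the work surface, if the arm or the gripper's body presses on something with over 40 N, if the wrist force passes 120 N, or if a joint passes its speed limit or range.

## Working session

There is one attempt and no reset: what is moved stays moved. The work goes in short steps, Python scripts to look and compute and a tool call to move; the robot and the scene stay as the last step left them, time stands still between calls to the robot, and variables do not carry over. Pictures are saved under pics/ and viewed, and the job is handed in when it is done.

Besides the shell and the picture viewer there is one more tool, called after "Request:" by a JSON object that holds its "method" and its "body". drive_tool: Moves the arm, as the interface text tells. Its arguments: {"type":"object","properties":{"series":{"type":"string"},"grip_force":{"type":"number"}},"required":["series"]}

```bash
mkdir -p pics; ls; python3 - <<'E'
from bench import arm, vision
import cv2, json
s=arm.sense(); print({k:(v if isinstance(v,(int,float)) else [round(float(x),4) for x in v]) for k,v in s.items()})
for n in ["scene","side","wrist"]:
    d=vision.snapshot(n); cv2.imwrite(f"pics/{n}0.png",d["color"][:,:,::-1]); print(n,{k:(v.tolist() if hasattr(v,'tolist') else v) for k,v in d.items() if k!="color"})
E
```

```text
pics
{'clock': 0.0, 'qpos': [1.0945, 0.2075, 1.543, -0.0, 1.3935, -0.1505], 'dq': [0.0001, -0.001, -0.0006, 0.0003, 0.0015, 0.0024], 'joint_torque': [0.0018, -38.3029, -29.1603, 0.0001, 0.0103, -0.0], 'ee_pos': [0.1837, 0.5441, 0.2301], 'tool_rot': [0.6975, 0.1139, 0.698, -0.1155], 'wrist_force': [-0.0174, 0.2971, -0.6607], 'ft_torque': [0.001, 0.0153, -0.0107], 'finger_gap': 1.0022807621580696}
scene {'fx': 486.3880335076466, 'fy': 486.3880335076466, 'cx': 324.5071008285758, 'cy': 196.95917404706628, 'world_to_cam': [[0.14856552580327637, 0.9888760107539872, 0.007247061340739196, -0.07633110054649044], [0.7208082416218347, -0.10326889297425938, -0.6853984348930988, -0.36335378929739354], [-0.6770256740721393, 0.10705032040657975, -0.7281321758774392, 1.816910421016728], [0.0, 0.0, 0.0, 1.0]]}
side {'fx': 411.5788632490457, 'fy': 411.5788632490457, 'cx': 313.50642496063057, 'cy': 198.99177693720588, 'world_to_cam': [[-0.9853382430697698, -0.17061002077475826, -0.0008761024000682096, 0.5240077970074354], [-0.13322403584999695, 0.7726074723977034, -0.6207487816073991, 0.10320403362766241], [0.10658284578682252, -0.61153079595918, -0.7840090449589943, 1.1161610261920125], [0.0, 0.0, 0.0, 1.0]]}
wrist {'fx': 284.9852921727496, 'fy': 284.9852921727496, 'cx': 323.831182598133, 'cy': 201.01506000022462, 'T_tool_cam': [[-0.0006269603231896262, -0.2632681164253707, 0.9647225019634345, -0.14214322521671663], [0.9999996630326973, 0.0003462037186774429, 0.0007443638055281391, 0.0011016500561303877], [-0.0005299577746882098, 0.9647226435700682, 0.2632678106566285, -0.06690258767595213], [0.0, 0.0, 0.0, 1.0]]}
```

View pics/scene0.png

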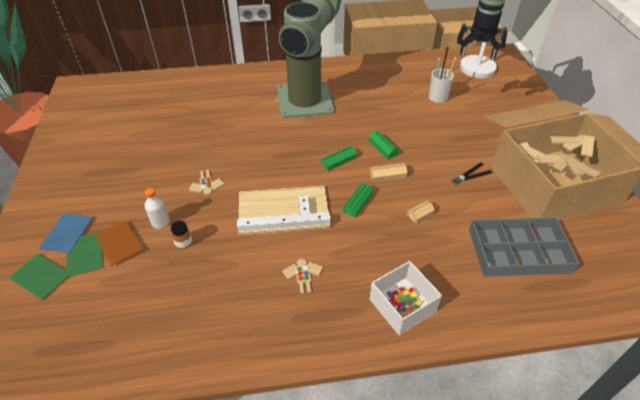

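View pics/side0.png

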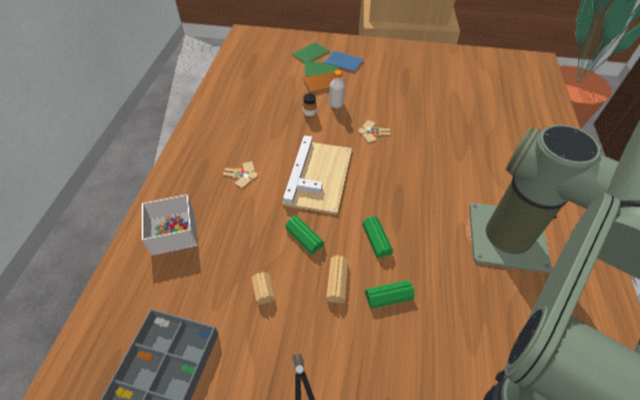

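View pics/wrist0.png

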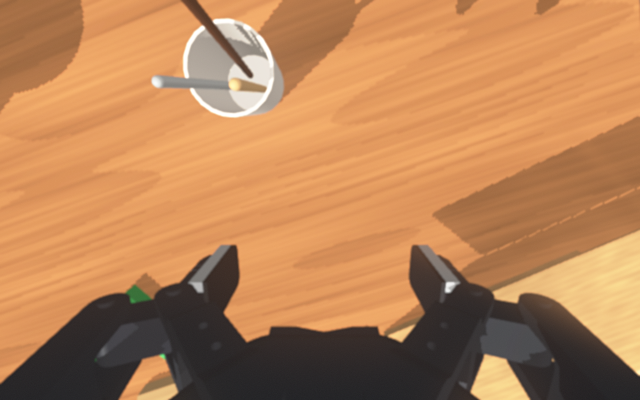

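Scene view: the plain beech pieces are at (388,172), which is longer, and (420,211), which is shorter. Three green look-alikes sit at (339,158), (383,145) and (358,200). The board is at (283,208). I'll confirm the pieces in enlarged crops.

```bash
python3 - <<'E'
import cv2
a=cv2.imread("pics/scene0.png")
cv2.imwrite("pics/c_sc1.png",cv2.resize(a[125:225,340:440],None,fx=6,fy=6,interpolation=cv2.INTER_CUBIC))
cv2.imwrite("pics/c_sc2.png",cv2.resize(a[175:245,230:340],None,fx=7,fy=7,interpolation=cv2.INTER_CUBIC))
b=cv2.imread("pics/side0.png")
cv2.imwrite("pics/c_si1.png",cv2.resize(b[210:310,240:350],None,fx=6,fy=6,interpolation=cv2.INTER_CUBIC))
cv2.imwrite("pics/c_si2.png",cv2.resize(b[130:220,275:360],None,fx=6,fy=6,interpolation=cv2.INTER_CUBIC))
E
```

```text
(no output)
```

View pics/c_sc1.png

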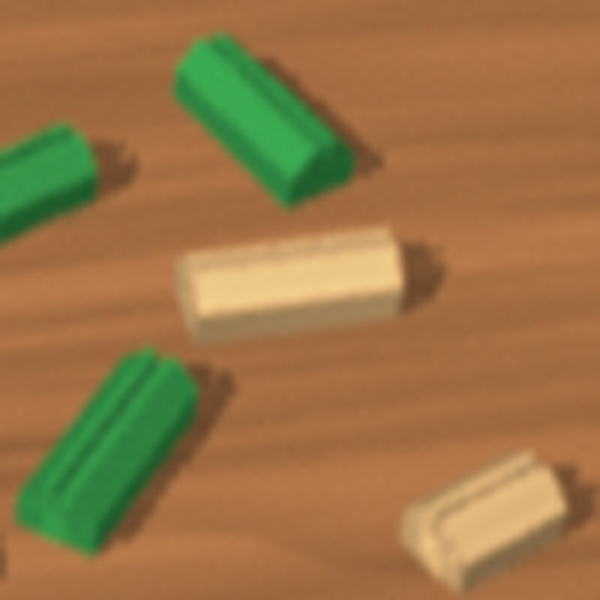

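View pics/c_sc2.png

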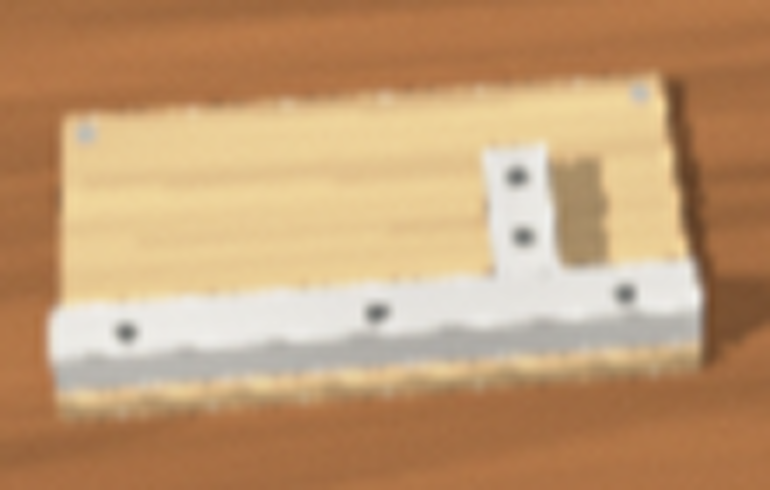

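View pics/c_si1.png

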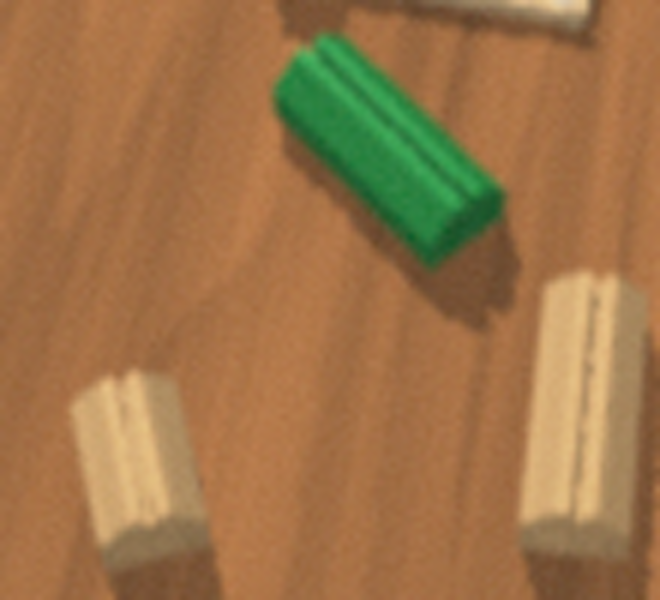

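View pics/c_si2.png

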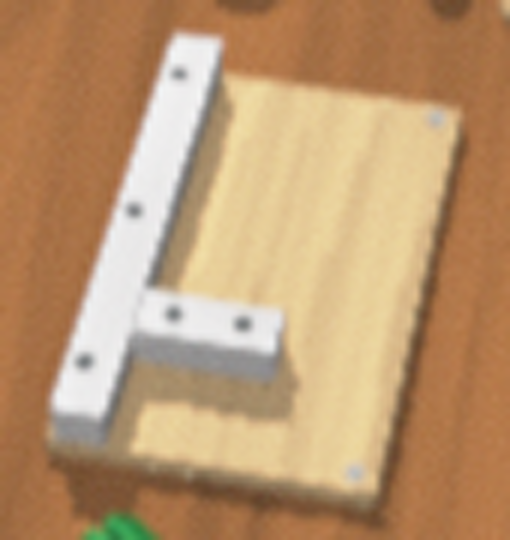

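The crops confirm it. The plain beech piece at scene (388,172) / side (338,279) is about 1.7 times as long as the other at scene (420,211). The green ones are look-alikes. I'll fit poses from the keypoints read off the crops.

```bash
cat > h.py <<'E'
import numpy as np, cv2
from scipy.optimize import least_squares
from scipy.spatial.transform import Rotation as R
from bench import arm, vision
def cam(n): d=vision.snapshot(n); return d
def proj(d,P):
    W=np.array(d["world_to_cam"]); q=P@W[:3,:3].T+W[:3,3]
    return np.c_[d["fx"]*q[:,0]/q[:,2]+d["cx"], d["fy"]*q[:,1]/q[:,2]+d["cy"]]
def place(L,x,y,yaw,z=0):
    c,s=np.cos(yaw),np.sin(yaw); L=np.asarray(L,float)
    return np.c_[x+c*L[:,0]-s*L[:,1], y+s*L[:,0]+c*L[:,1], L[:,2]+z]
def unc(p,o,s): return np.asarray(o)+(np.asarray(p,float)+.5)/s-.5
def tr(s):
    q=s["tool_rot"]; return R.from_quat([q[1],q[2],q[3],q[0]]).as_matrix()
E
python3 - <<'E'
from h import *
sc,si=cam("scene"),cam("side")
def b(st): return None
S=lambda s:None
scp=[((-80,-130,12),(65,117)),((-80,130,12),(662,75)),((50,-130,36),(52,312)),((50,130,36),(692,262)),((76,-130,36),(55,362)),((76,130,36),(703,315)),
((-20,0,36,1),(484,150)),((-20,26,36,1),(547,145)),((50,0,36,1),(494,275)),((50,26,36,1),(557,270))]
sip=[((-80,-130,12),(462,108)),((-80,130,12),(375,497)),((76,-130,36),(175,33)),((50,-130,36),(224,40)),((76,130,36),(52,412)),((50,130,36),(104,415)),
((50,0,36,1),(147,288)),((-20,0,36,1),(285,311)),((-20,26,36,1),(277,356)),((50,26,36,1),(133,338))]
def L(ps,s): return np.array([[p[0]/1e3,p[1]/1e3+(s if len(p)==4 else 0),p[2]/1e3] for p,_ in ps])
m1=unc([p for _,p in scp],(230,175),7); m2=unc([p for _,p in sip],(275,130),6)
def r(v,f=1):
    return np.r_[(proj(sc,place(L(scp,v[3]),*v[:3]))-m1).ravel(),(proj(si,place(L(sip,v[3]),*v[:3]))-m2).ravel()]
o=least_squares(r,[.5,-.1,0,.05],loss='soft_l1'); print("board",o.x.round(4)); print(r(o.x).reshape(-1,2).round(1).tolist())
scp2=[((22,-55,0),(200,342)),((22,55,0),(400,312)),((22,-55,22),(197,318)),((22,55,22),(403,290)),((-8,55,36),(392,230))]
sip2=[((22,-55,22),(545,285)),((-22,-55,22),(645,292)),((22,55,22),(520,525)),((-22,55,22),(635,530)),((22,55,0),(525,552)),((-22,55,0),(628,558)),((0,-55,36),(597,278)),((0,55,36),(577,522))]
n1=unc([p for _,p in scp2],(340,125),6); n2=unc([p for _,p in sip2],(240,210),6)
def r2(v): return np.r_[(proj(sc,place(L(scp2,0),*v))-n1).ravel(),(proj(si,place(L(sip2,0),*v))-n2).ravel()]
o2=least_squares(r2,[.45,.15,0],loss='soft_l1'); print("stand",o2.x.round(4)); print(r2(o2.x).reshape(-1,2).round(1).tolist())
np.save("est.npy",np.r_[o.x,o2.x])
E
```

```text
board [ 0.5392 -0.1284 -0.0404  0.0487]
[[-0.5, -0.3], [-0.5, -0.5], [-0.2, -0.9], [0.2, -0.9], [-0.8, -1.0], [-0.3, -1.6], [-0.3, -0.5], [-0.5, -0.4], [0.1, -0.5], [0.2, -0.5], [-0.3, 0.6], [-0.2, -0.0], [-0.4, 0.5], [-0.6, 0.5], [-0.8, -0.3], [-0.4, 0.7], [-0.8, 0.5], [-0.3, 0.5], [-0.8, -0.3], [-0.6, -1.2]]
stand [0.4361 0.211  0.0715]
[[-1.0, 0.5], [-0.9, 0.2], [0.0, -0.6], [-0.5, -1.1], [-1.3, -0.8], [-0.5, 0.5], [0.0, 0.9], [0.2, 0.5], [-0.6, 1.4], [-0.9, -0.1], [0.1, 0.6], [-0.3, -0.4], [0.1, -0.7]]
```

```bash
cat >> h.py <<'E'
def rep():
    s=arm.sense(); M=tr(s); p=np.array(s["ee_pos"]); print("t",round(s["clock"],2),"tcp",p.round(4),"F",np.round(s["wrist_force"],1),"gap",round(s["finger_gap"]*85.4,1),"q",np.round(s["qpos"],2)); return s,M,p
def plan(target,yawy):
    """rows in tool units (x,y,z in units of 30mm) and twist (5deg) to reach target xyz, jaw dir angle yawy mod pi"""
    s,M,p=rep(); d=M.T@(np.array(target)-p)
    a=np.arctan2(M[1,1],M[0,1]); dy=(yawy-a+np.pi/2)%np.pi-np.pi/2
    # rotation about tool x (down): +twist = -yaw
    print("M",M.round(3).tolist(),"delta tool units",(d/.03).round(3),"twist units",round(-np.degrees(dy)/5,3),"jaw ang",round(a,4))
E
python3 - <<'E'
from h import *
e=np.load("est.npy"); print(e)
plan([e[4],e[5],.15],e[6])
E
```

```text
[ 0.53916489 -0.12837209 -0.04038373  0.04872533  0.43607966  0.21096391
  0.07148888]
t 0.25 tcp [0.1839 0.5444 0.2307] F [ 0.3 -0.2  0.9] gap 85.4 q [ 1.09  0.21  1.54  0.    1.39 -0.15]
M [[-0.001, 0.32, 0.947], [-0.001, 0.947, -0.32], [-1.0, -0.001, -0.0]] delta tool units [ 2.697 -7.837 11.523] twist units 13.447 jaw ang 1.245
```

Request:
{"method": "drive_tool", "body": {"series": "85 -1 0 0 0; 85 -0.5 -0.56 0.823 0; 85 0 -0.56 0.823 0; 85 0 -0.56 0.823 0; 85 0 -0.56 0.823 0; 85 0 -0.56 0.823 0; 85 0 -0.56 0.823 0; 85 0 -0.56 0.823 0; 85 0 -0.56 0.823 0; 85 0 -0.56 0.823 0; 85 0 -0.56 0.823 0; 85 0 -0.56 0.823 0; 85 0 -0.56 0.823 0; 85 0 -0.56 0.823 0; 85 0 -0.56 0.823 0; 85 0 0 0 0.45; 85 0 0 0 1; 85 0 0 0 1; 85 0 0 0 1; 85 0 0 0 1", "grip_force": 40}}

```text
clock: 1.92
ee_pos: [0.4362, 0.2111, 0.2761]
tool_rot: [0.662, 0.249, 0.662, -0.249]
wrist_force: [-0.7, -0.1, -0.0]
finger_gap: 0.997
```

Request:
{"method": "drive_tool", "body": {"series": "85 0 0 0 1; 85 0 0 0 1; 85 0 0 0 1; 85 0 0 0 1; 85 0 0 0 1; 85 0 0 0 1; 85 0 0 0 1; 85 0 0 0 1; 85 0 0 0 1; 85 0 0 0 0; 85 0 0 0 0"}}

```text
clock: 2.83
ee_pos: [0.4362, 0.2113, 0.2762]
tool_rot: [0.518, 0.481, 0.518, -0.481]
wrist_force: [0.2, -0.2, 0.5]
finger_gap: 0.995
```

```bash
python3 - <<'E'
from h import *
e=np.load("est.npy")
plan([e[4],e[5],.15],e[6])
d=vision.snapshot("wrist"); cv2.imwrite("pics/wrist1.png",d["color"][:,:,::-1])
E
```

```text
t 2.83 tcp [0.4362 0.2113 0.2762] F [ 0.2 -0.2  0.5] gap 85.0 q [ 0.27 -0.02  1.7  -0.    1.47  0.2 ]
M [[-0.0, 0.997, 0.073], [-0.0, 0.073, -0.997], [-1.0, -0.0, 0.0]] delta tool units [ 4.206e+00 -2.000e-03  1.000e-02] twist units 0.023 jaw ang 0.0735
```

View pics/wrist1.png

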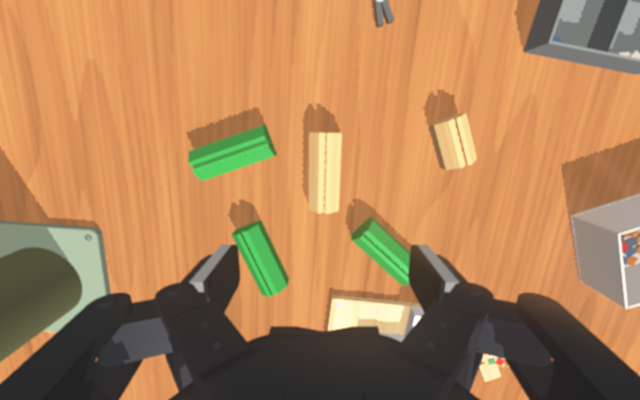

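The wrist view shows the long stand centred at (325,172), with slot ends near (326,133) and (325,213). The short stand is at (455,141), and two green pieces flank the long one at (260,258) and (383,250). I'll cross-check the stand's position from this view.

```bash
python3 - <<'E'
import cv2
a=cv2.imread("pics/wrist1.png"); cv2.imwrite("pics/c_w1.png",cv2.resize(a[120:225,270:380],None,fx=5.5,fy=5.5,interpolation=cv2.INTER_CUBIC))
E
cat >> h.py <<'E'
def wback(d,M,p,px,z):
    T=np.array(d["T_tool_cam"]); px=np.atleast_2d(px)
    r=np.c_[(px[:,0]-d["cx"])/d["fx"],(px[:,1]-d["cy"])/d["fy"],np.ones(len(px))]
    r=r@T[:3,:3].T@M.T; o=M@T[:3,3]+p
    return o+r*((z-o[2])/r[:,2])[:,None]
E
```

```text
(no output)
```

View pics/c_w1.png

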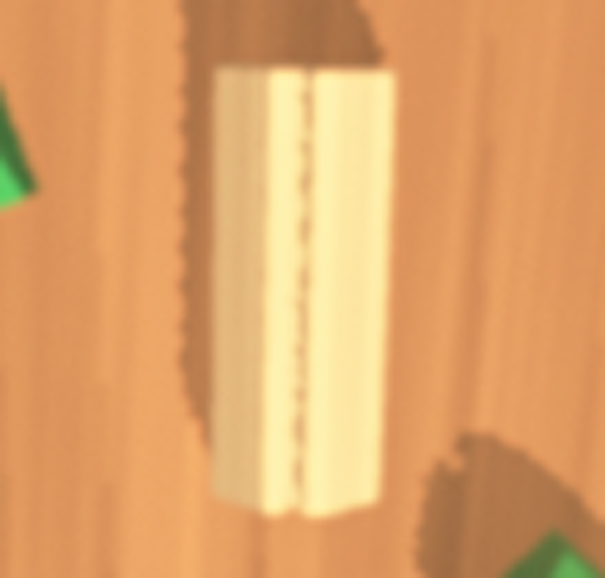

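```bash
python3 - <<'E'
from h import *
d=vision.snapshot("wrist"); s,M,p=rep(); e=np.load("est.npy")
a=wback(d,M,p,unc([(309,70),(297,512)],(270,120),5.5),.036)
b=wback(d,M,p,unc([(216,68),(213,492),(396,72),(380,497)],(270,120),5.5),.022)
print(a.round(4).tolist(),b.round(4).tolist())
for u,v in [(a[1],a[0]),(b[1],b[0]),(b[3],b[2])]: w=v-u; print("yaw",-np.arctan2(w[0],w[1]),"len",np.hypot(*w[:2]),"mid",(u+v)/2)
print("mean",b.mean(0), "est",e[4:7])
E
```

```text
t 2.93 tcp [0.4362 0.2113 0.2762] F [-0.1  0.  -0. ] gap 85.1 q [ 0.27 -0.02  1.7  -0.    1.47  0.2 ]
[[0.4348, 0.2678, 0.036], [0.44, 0.158, 0.036]] [[0.4121, 0.2662, 0.022], [0.4178, 0.1575, 0.022], [0.4563, 0.2685, 0.022], [0.4619, 0.1594, 0.022]]
yaw 0.04736608079979874 len 0.10994602628610736 mid [0.43741456 0.21293218 0.036     ]
yaw 0.05242025658306447 len 0.10889689630800514 mid [0.41495231 0.21186788 0.022     ]
yaw 0.05115809973668493 len 0.10932779734716673 mid [0.45911761 0.21394494 0.022     ]
mean [0.43703496 0.21290641 0.022     ] est [0.43607966 0.21096391 0.07148888]
```

Request:
{"method": "drive_tool", "body": {"series": "72 0 0.03 -0.04 0.25; 72 1 0 0 0; 72 1 0 0 0; 72 1 0 0 0; 72 1 0 0 0; 72 1 0 0 0; 72 1 0 0 0; 72 1 0 0 0; 72 0.6 0 0 0; 72 0.4 0 0 0; 72 0.3 0 0 0; 72 0.2 0 0 0; 72 0.2 0 0 0; 72 0.1 0 0 0; 72 0 0 0 0"}}

```text
clock: 4.18
ee_pos: [0.4372, 0.2126, 0.0122]
tool_rot: [0.512, 0.488, 0.512, -0.487]
wrist_force: [0.7, -0.5, 0.8]
finger_gap: 0.846
```

```bash
python3 - <<'E'
from h import *
plan([.437,.2125,.004],.052)
for n in ["wrist","side"]:
    d=vision.snapshot(n); cv2.imwrite(f"pics/{n}2.png",d["color"][:,:,::-1])
E
```

```text
t 4.18 tcp [0.4372 0.2126 0.0122] F [ 0.7 -0.5  0.8] gap 72.2 q [ 0.27  0.33  1.92 -0.    0.9   0.22]
M [[0.0, 0.999, 0.049], [0.0, 0.049, -0.999], [-1.0, 0.0, -0.0]] delta tool units [ 0.275 -0.007  0.003] twist units -0.03 jaw ang 0.0494
```

View pics/wrist2.png

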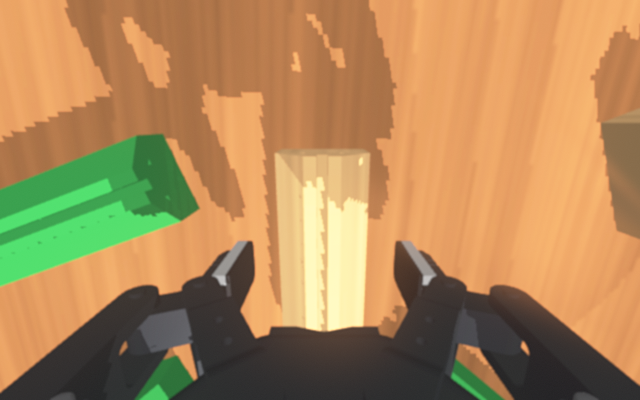

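View pics/side2.png

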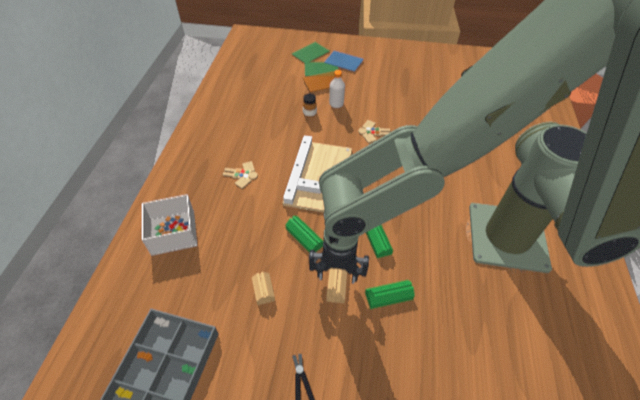

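The fingers straddle the stand at (320,240), with clear gaps on both sides. I'll go down 8 mm and close.

Request:
{"method": "drive_tool", "body": {"series": "72 0.14 0 0 0; 72 0.13 0 0 0; 60 0 0 0 0; 30 0 0 0 0; 30 0 0 0 0; 30 0 0 0 0; 30 0 0 0 0; 30 0 0 0 0; 30 0 0 0 0; 30 0 0 0 0", "grip_force": 40}}

```text
clock: 5.12
ee_pos: [0.4372, 0.2126, 0.0043]
tool_rot: [0.512, 0.488, 0.512, -0.487]
wrist_force: [1.0, 0.5, 1.0]
finger_gap: 0.505
```

Request:
{"method": "drive_tool", "body": {"series": "30 -0.3 0 0 0; 30 -0.6 0 0 0; 30 -0.8 0 0 0; 30 -0.8 0 0 0; 30 -0.8 0 0 0; 30 -0.5 0 0 0; 30 0 0 0 0"}}

```text
clock: 5.7
ee_pos: [0.4399, 0.2134, 0.1224]
tool_rot: [0.514, 0.49, 0.511, -0.485]
wrist_force: [1.5, 0.5, -1.2]
finger_gap: 0.505
```

```bash
python3 - <<'E'
from h import *
e=np.load("est.npy"); x,y,w,st=e[:4]
# stand centre target in board frame: 56 mm from fence, end 8 mm short of stop
t=place([[.050-.058, st-.055-.010, 0]],x,y,w)[0]; print(t)
plan([t[0],t[1],.119],w)
d=vision.snapshot("wrist"); cv2.imwrite(f"pics/wrist3.png",d["color"][:,:,::-1])
d=vision.snapshot("side"); cv2.imwrite(f"pics/side3.png",d["color"][:,:,::-1])
E
```

```text
[ 0.53051436 -0.14431051  0.        ]
t 5.7 tcp [0.4399 0.2134 0.1224] F [ 1.5  0.5 -1.2] gap 43.1 q [0.27 0.14 1.86 0.   1.13 0.22]
M [[0.008, 0.999, 0.05], [0.002, 0.05, -0.999], [-1.0, 0.008, -0.002]] delta tool units [ 0.109  2.424 12.06 ] twist units 1.031 jaw ang 0.0496
```

View pics/wrist3.png

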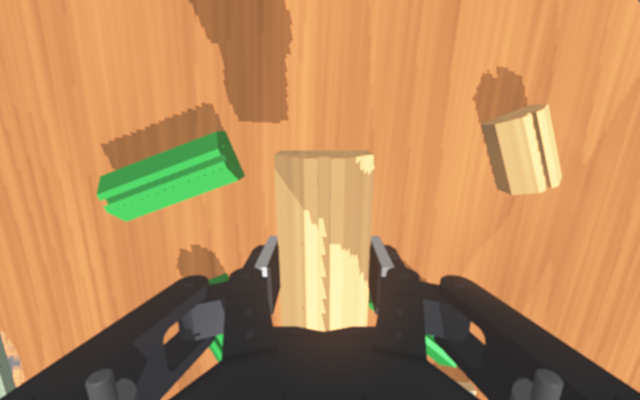

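View pics/side3.png

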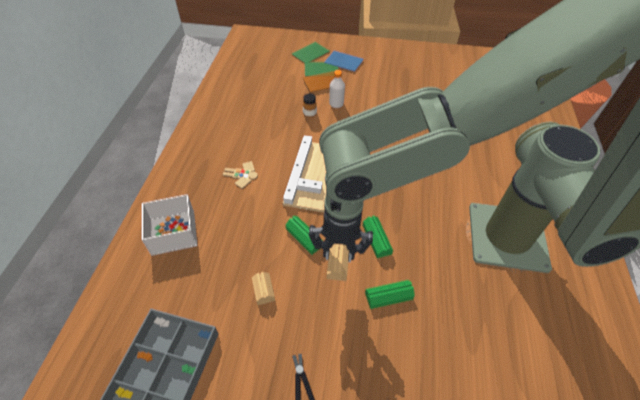

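Request:
{"method": "drive_tool", "body": {"series": "30 0 0.1 0.5 0; 30 0 0.17 0.85 0; 30 0 0.17 0.85 0; 30 0 0.17 0.85 0; 30 0 0.17 0.85 0; 30 0 0.17 0.85 0; 30 0 0.17 0.85 0; 30 0 0.17 0.85 0; 30 0 0.17 0.85 0; 30 0 0.17 0.85 0; 30 0 0.17 0.85 0; 30 0 0.17 0.85 0; 30 0 0.17 0.85 0; 30 0 0.17 0.85 0; 30 0 0.14 0.5 0; 30 0 0 0 0.5; 30 0 0 0 0.5; 30 0 0 0 0; 30 0 0 0 0; 30 0 0 0 0"}}

```text
clock: 7.47
ee_pos: [0.5277, -0.1441, 0.1172]
tool_rot: [-0.49, -0.509, -0.491, 0.509]
wrist_force: [-0.0, 0.8, -1.8]
finger_gap: 0.502
```

```bash
python3 - <<'E'
from h import *
e=np.load("est.npy"); x,y,w,st=e[:4]
t=place([[.050-.058, st-.055-.010, 0]],x,y,w)[0]
plan([t[0],t[1],.017],w)
d=vision.snapshot("wrist"); cv2.imwrite(f"pics/wrist4.png",d["color"][:,:,::-1])
d=vision.snapshot("scene"); cv2.imwrite(f"pics/scene4.png",cv2.resize(d["color"][140:260,200:360,::-1],None,fx=4,fy=4))
E
```

```text
t 7.47 tcp [ 0.5277 -0.1441  0.1172] F [-0.   0.8 -1.8] gap 42.9 q [-0.42  0.27  1.72  0.    1.16 -0.39]
M [[-0.002, 0.999, -0.036], [0.001, -0.036, -0.999], [-1.0, -0.002, -0.001]] delta tool units [3.341 0.101 0.005] twist units 0.046 jaw ang -0.0364
```

View pics/wrist4.png

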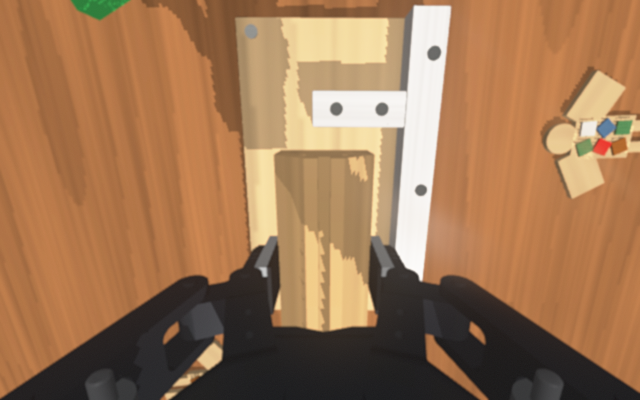

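View pics/scene4.png

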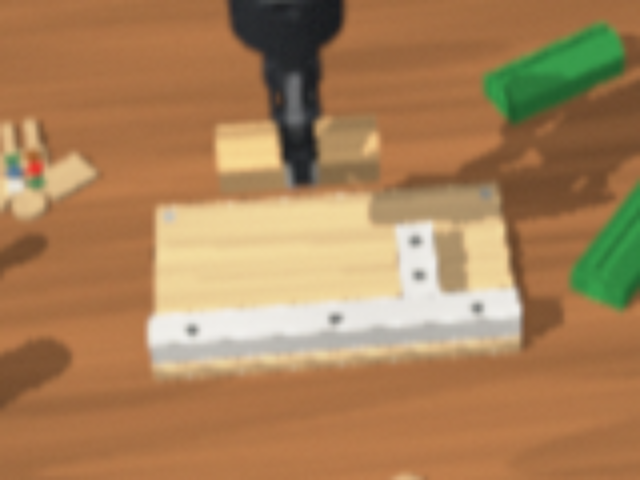

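The stand is above the board. In the wrist view the stop is at (358,108) and the fence face lies along (415,10)–(405,130). I'll cross-check the jig pose in this view.

```bash
python3 - <<'E'
import cv2
a=cv2.imread("pics/wrist4.png"); cv2.imwrite("pics/c_w4.png",cv2.resize(a[0:200,290:460],None,fx=3,fy=3,interpolation=cv2.INTER_CUBIC))
E
```

```text
(no output)
```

View pics/c_w4.png

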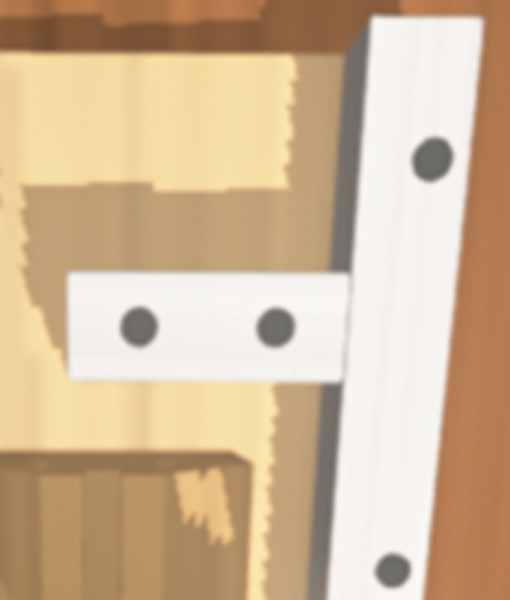

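```bash
python3 - <<'E'
from h import *
d=vision.snapshot("wrist"); s,M,p=rep(); e=np.load("est.npy"); x,y,w,st=e[:4]
b=wback(d,M,p,unc([(371,16),(349,274),(342,383),(328,600),(484,16),(424,600),(68,380),(68,272)],(290,0),3),.036)
c,sn=np.cos(w),np.sin(w)
dd=b[:,:2]-[x,y]; print("board frame (est): fence inner x=50, outer 76, stop y=",st); print((1e3*np.c_[dd@[c,sn],dd@[-sn,c]]).round(1))
i=b[3]-b[0]; print("yaw inner",np.arctan2(i[0],-i[1])); i=b[5]-b[4]; print("outer",np.arctan2(i[0],-i[1])); i=b[2]-b[6]; print("stop",np.arctan2(i[1],i[0]))
E
```

```text
t 7.62 tcp [ 0.5282 -0.1444  0.118 ] F [-0.  -0.4 -2.1] gap 43.3 q [-0.43  0.27  1.71  0.    1.16 -0.39]
board frame (est): fence inner x=50, outer 76, stop y= 0.04872532552817329
[[ 50.5 130. ]
 [ 49.9  74.6]
 [ 50.2  48.6]
 [ 50.8  -8.4]
 [ 76.4 130.1]
 [ 76.9  -8.3]
 [-19.3  49.1]
 [-19.2  74.8]]
yaw inner -0.03824606898909182
outer -0.03691667055488335
stop -0.04688735921260789
```

Request:
{"method": "drive_tool", "body": {"series": "30 0.5 0 0 0; 30 0.8 0 0 0; 30 0.8 0 0 0; 30 0.6 0 0 0; 30 0.3 0 0 0; 30 0.2 0 0 0; 30 0.1 0 0 0; 30 0.08 0 0 0; 30 0 0 0 0; 30 0 0 0 0"}}

```text
clock: 8.45
ee_pos: [0.5292, -0.1452, 0.0178]
tool_rot: [0.491, 0.51, 0.49, -0.509]
wrist_force: [-0.2, 0.8, -3.3]
finger_gap: 0.502
```

Request:
{"method": "drive_tool", "body": {"series": "30 0.03 0 0 0; 30 0.03 0 0 0; 30 0 0 0 0; 30 0 0 0 0"}}

```text
clock: 8.78
ee_pos: [0.5292, -0.1453, 0.0163]
tool_rot: [0.491, 0.51, 0.49, -0.509]
wrist_force: [-1.4, 0.5, 6.7]
finger_gap: 0.504
```

Request:
{"method": "drive_tool", "body": {"series": "30 0 0 -0.1 0; 30 0 0 -0.1 0; 30 0 0 -0.06 0; 30 0 0 0 0; 30 0 0 -0.03 0; 30 0 0 -0.03 0; 30 0 0 0 0; 30 0 0 0 0"}}

```text
clock: 9.45
ee_pos: [0.5303, -0.1364, 0.0163]
tool_rot: [0.492, 0.509, 0.489, -0.509]
wrist_force: [-0.3, -3.5, 6.4]
finger_gap: 0.503
```

```bash
python3 - <<'E'
from h import *
s,M,p=rep(); e=np.load("est.npy"); x,y,w,st=e[:4]
dd=p[:2]-[x,y];c,sn=np.cos(w),np.sin(w); print("board frame",dd@[c,sn],dd@[-sn,c],"want y",st-.055)
d=vision.snapshot("wrist"); cv2.imwrite(f"pics/wrist5.png",d["color"][:,:,::-1])
E
```

```text
t 9.45 tcp [ 0.5303 -0.1364  0.0163] F [-0.3 -3.5  6.4] gap 43.0 q [-0.41  0.42  1.77 -0.    0.95 -0.37]
board frame -0.008495120611636332 -0.008392209446228321 want y -0.0062746744718267106
```

View pics/wrist5.png

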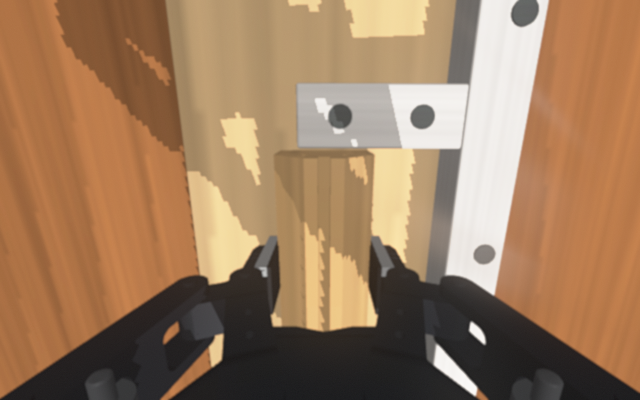

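The stand end at row 152 is almost at the stop's face, row 149. I'll creep on.

Request:
{"method": "drive_tool", "body": {"series": "30 0 0 -0.04 0; 30 0 0 0 0; 30 0 0 -0.03 0; 30 0 0 0 0"}}

```text
clock: 9.83
ee_pos: [0.5304, -0.1344, 0.0163]
tool_rot: [0.492, 0.509, 0.489, -0.509]
wrist_force: [0.2, -3.0, 5.9]
finger_gap: 0.503
```

Request:
{"method": "drive_tool", "body": {"series": "30 0 0 -0.03 0; 30 0 0 0 0; 30 0 0 0 0"}}

```text
clock: 10.08
ee_pos: [0.5305, -0.1336, 0.0163]
tool_rot: [0.492, 0.509, 0.489, -0.509]
wrist_force: [-1.1, -3.7, 5.2]
finger_gap: 0.503
```

Request:
{"method": "drive_tool", "body": {"series": "30 0 0 -0.03 0; 30 0 0 0 0; 30 0 0 -0.03 0; 30 0 0 0 0"}}

```text
clock: 10.42
ee_pos: [0.5305, -0.1336, 0.0163]
tool_rot: [-0.493, -0.509, -0.488, 0.51]
wrist_force: [-0.7, -9.5, 4.1]
finger_gap: 0.504
```

```bash
python3 - <<'E'
from h import *
s,M,p=rep()
d=vision.snapshot("wrist"); cv2.imwrite(f"pics/wrist6.png",cv2.resize(d["color"][60:240,240:480,::-1],None,fx=3,fy=3))
E
```

```text
t 10.42 tcp [ 0.5305 -0.1336  0.0163] F [-0.7 -9.5  4.1] gap 43.0 q [-0.4   0.42  1.77 -0.01  0.95 -0.36]
```

View pics/wrist6.png

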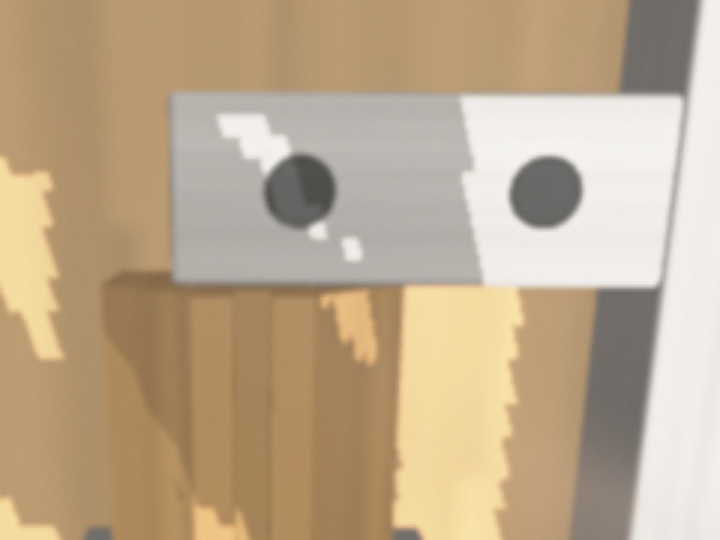

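The stand end is in contact with the stop: motion has stalled and Fy is −9.5 N. I'll relax, release and lift.

Request:
{"method": "drive_tool", "body": {"series": "30 0 0 0.03 0; 30 0 0 0 0; 50 0 0 0 0; 60 0 0 0 0; 60 0 0 0 0; 60 0 0 0 0; 60 -0.2 0 0 0; 60 -0.5 0 0 0; 60 -0.8 0 0 0; 60 -0.8 0 0 0; 60 0 0 0 0"}}

```text
clock: 11.38
ee_pos: [0.5327, -0.1326, 0.0893]
tool_rot: [0.494, 0.511, 0.487, -0.508]
wrist_force: [1.3, 0.3, 1.1]
finger_gap: 0.7
```

```bash
python3 - <<'E'
from h import *
e=np.load("est.npy"); x,y,w,st=e[:4]
# push pose: jaw along stand length; start 58 mm -x of the fence face further than half width
t=place([[.050-.058-.022-.011-.015, st-.055-.008, 0]],x,y,w)[0]; print(t)
plan([t[0],t[1],.09],w+np.pi/2)
d=vision.snapshot("wrist"); cv2.imwrite(f"pics/wrist7.png",d["color"][:,:,::-1])
E
```

```text
[ 0.48263424 -0.14037425  0.        ]
t 11.38 tcp [ 0.5327 -0.1326  0.0893] F [1.3 0.3 1.1] gap 59.8 q [-0.4   0.31  1.74  0.    1.09 -0.36]
M [[0.009, 0.999, -0.037], [-0.004, -0.037, -0.999], [-1.0, 0.009, 0.003]] delta tool units [-0.037 -1.658  0.32 ] twist units -17.966 jaw ang -0.0375
```

View pics/wrist7.png

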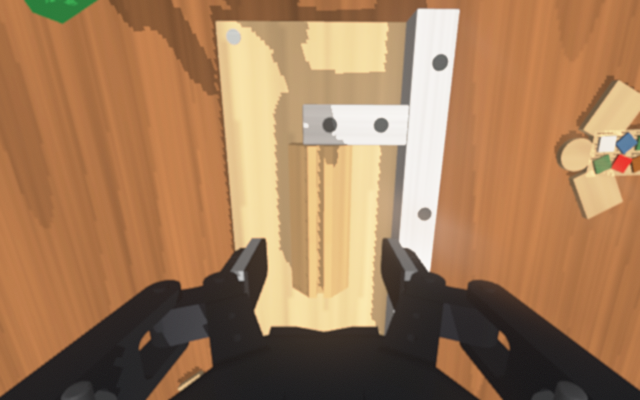

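The stand sits upright on the board with its end at the stop (row 145). Next I'll move to the −x side, turn the jaw along the stand and push with both fingertips.

Request:
{"method": "drive_tool", "body": {"series": "60 0 -0.6 0.12 1; 60 0 -0.6 0.12 1; 60 0 -0.46 0.08 1; 60 0 0 0 1; 60 0 0 0 1; 60 0 0 0 1; 60 0 0 0 1; 60 0 0 0 1; 60 0 0 0 1; 60 0 0 0 1; 60 0 0 0 1; 60 0 0 0 1; 60 0 0 0 1; 60 0 0 0 1; 60 0 0 0 1; 60 0 0 0 1; 60 0 0 0 1; 60 0 0 0 1; 60 0 0 0 0; 60 0 0 0 0"}}

```text
clock: 13.1
ee_pos: [0.4777, -0.1346, 0.0831]
tool_rot: [0.013, -0.706, 0.012, 0.708]
wrist_force: [0.4, 0.1, -0.9]
finger_gap: 0.707
```

```bash
python3 - <<'E'
from h import *
e=np.load("est.npy"); x,y,w,st=e[:4]
t=place([[.050-.058-.022-.011-.012, st-.055-.008, 0]],x,y,w)[0]; print(t)
plan([t[0],t[1],.019],w+np.pi/2)
d=vision.snapshot("wrist"); cv2.imwrite(f"pics/wrist8.png",d["color"][:,:,::-1])
E
```

```text
[ 0.4856318  -0.14049537  0.        ]
t 13.1 tcp [ 0.4777 -0.1346  0.0831] F [ 0.4  0.1 -0.9] gap 60.4 q [-0.45  0.22  1.86  0.    1.06  1.16]
M [[-0.002, -0.035, -0.999], [0.001, -0.999, 0.035], [-1.0, -0.001, 0.002]] delta tool units [ 2.137  0.189 -0.276] twist units 0.056 jaw ang -1.6063
```

View pics/wrist8.png

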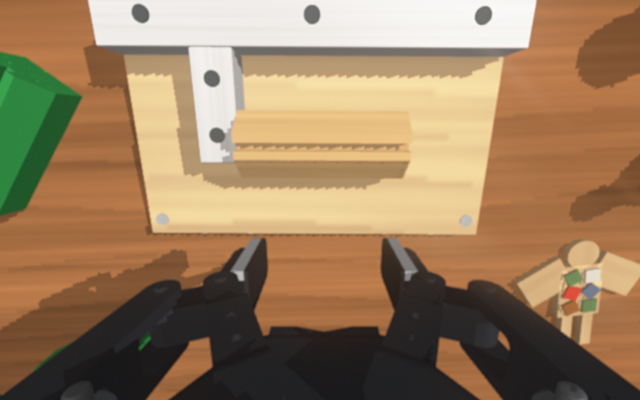

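The wrist view now shows the fence at the top (row 45), the stop at (215,100) and the stand at (320,135), with both fingers on the −x side. I'll go down beside the stand.

Request:
{"method": "drive_tool", "body": {"series": "60 0.5 0.19 0 0.05; 60 0.7 0 0 0; 60 0.5 0 0 0; 60 0.3 0 0 0; 60 0.1 0 0 0; 60 0 0 -0.2 0; 60 0 0 -0.2 0; 60 0 0 0 0"}}

```text
clock: 13.82
ee_pos: [0.493, -0.1422, 0.0225]
tool_rot: [-0.014, 0.708, -0.015, -0.705]
wrist_force: [0.4, -0.3, 0.5]
finger_gap: 0.704
```

```bash
python3 - <<'E'
from h import *
e=np.load("est.npy"); x,y,w,st=e[:4]
t=place([[.050-.044-.011, st-.055-.008, 0]],x,y,w)[0]
plan([t[0],t[1],.019],w+np.pi/2)
d=vision.snapshot("wrist"); cv2.imwrite(f"pics/wrist9.png",d["color"][:,:,::-1])
E
```

```text
t 13.82 tcp [ 0.493  -0.1422  0.0225] F [ 0.4 -0.3  0.5] gap 60.1 q [-0.45  0.35  1.85  0.    0.93  1.16]
M [[0.004, -0.042, -0.999], [-0.002, -0.999, 0.042], [-1.0, 0.002, -0.004]] delta tool units [ 0.121 -0.048 -1.35 ] twist units -0.014 jaw ang -1.6124
```

View pics/wrist9.png

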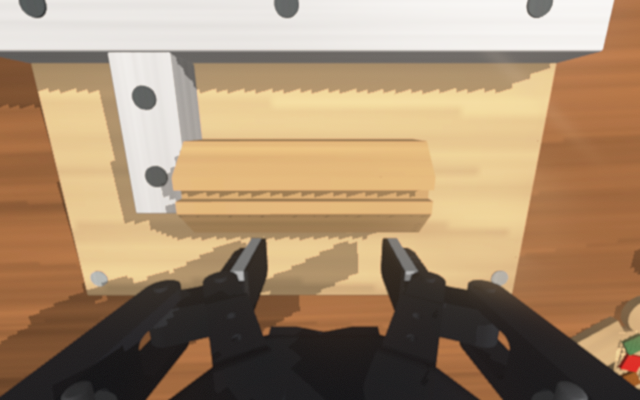

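Request:
{"method": "drive_tool", "body": {"series": "60 0.12 0 0 0; 60 0 0 -0.1 0; 60 0 0 -0.1 0; 60 0 0 -0.1 0; 60 0 0 -0.1 0; 60 0 0 -0.1 0; 60 0 0 -0.1 0; 60 0 0 -0.1 0; 60 0 0 -0.1 0; 60 0 0 0 0"}}

```text
clock: 14.7
ee_pos: [0.5151, -0.1425, 0.0175]
tool_rot: [-0.015, 0.707, -0.015, -0.706]
wrist_force: [0.4, -1.1, 0.3]
finger_gap: 0.701
```

```bash
python3 - <<'E'
from h import *
e=np.load("est.npy"); x,y,w,st=e[:4]
t=place([[.050-.044-.011, st-.055-.008, 0]],x,y,w)[0]
plan([t[0],t[1],.019],w+np.pi/2)
d=vision.snapshot("wrist"); cv2.imwrite(f"pics/wrist10.png",d["color"][:,:,::-1])
E
```

```text
t 14.7 tcp [ 0.5151 -0.1425  0.0175] F [ 0.4 -1.1  0.3] gap 59.9 q [-0.43  0.4   1.8   0.    0.94  1.18]
M [[0.001, -0.042, -0.999], [-0.0, -0.999, 0.042], [-1.0, 0.0, -0.001]] delta tool units [-0.048 -0.027 -0.614] twist units -0.02 jaw ang -1.6129
```

View pics/wrist10.png

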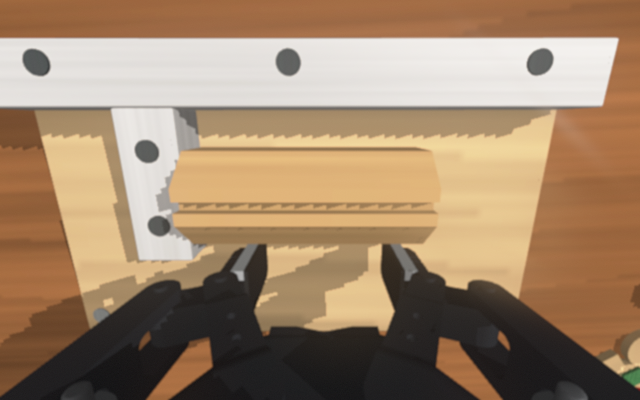

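Request:
{"method": "drive_tool", "body": {"series": "60 0 0 -0.1 0; 60 0 0 -0.1 0; 60 0 0 -0.1 0; 60 0 0 -0.1 0; 60 0 0 -0.05 0; 60 0 0 -0.05 0"}}

```text
clock: 15.25
ee_pos: [0.5293, -0.1429, 0.0174]
tool_rot: [0.015, -0.707, 0.015, 0.707]
wrist_force: [-0.9, -0.2, 0.8]
finger_gap: 0.703
```

```bash
python3 - <<'E'
from h import *
e=np.load("est.npy"); x,y,w,st=e[:4]
t=place([[.050-.044-.011, st-.055-.008, 0]],x,y,w)[0]
plan([t[0],t[1],.019],w+np.pi/2)
d=vision.snapshot("wrist"); cv2.imwrite(f"pics/wrist11.png",d["color"][:,:,::-1])
E
```

```text
t 15.25 tcp [ 0.5293 -0.1429  0.0174] F [-0.9 -0.2  0.8] gap 60.0 q [-0.42  0.42  1.76 -0.    0.96  1.19]
M [[-0.0, -0.042, -0.999], [0.0, -0.999, 0.042], [-1.0, -0.0, 0.0]] delta tool units [-0.054 -0.022 -0.141] twist units -0.019 jaw ang -1.6129
```

View pics/wrist11.png

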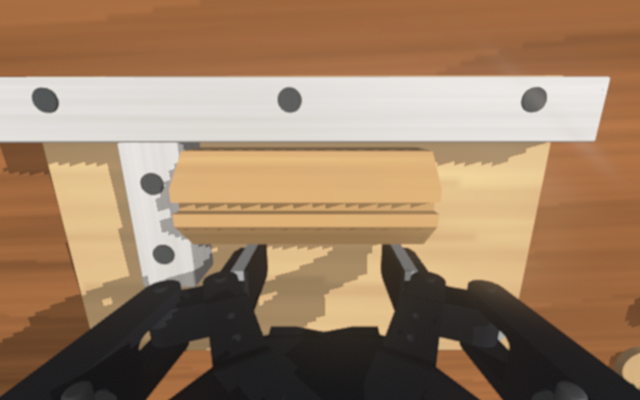

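The stand is sliding with the fingers, and its end stays at the stop. I'll keep pushing to the fence.

Request:
{"method": "drive_tool", "body": {"series": "60 0 0 -0.06 0; 60 0 0 -0.06 0; 60 0 0 -0.05 0; 60 0 0 -0.03 0; 60 0 0 0 0"}}

```text
clock: 15.72
ee_pos: [0.5333, -0.143, 0.0171]
tool_rot: [0.015, -0.705, 0.015, 0.709]
wrist_force: [-6.3, -0.3, 4.6]
finger_gap: 0.7
```

Request:
{"method": "drive_tool", "body": {"series": "60 0 0 -0.03 0; 60 0 0 -0.03 0; 60 0 0 0 0"}}

```text
clock: 15.97
ee_pos: [0.5333, -0.1429, 0.0169]
tool_rot: [0.015, -0.704, 0.014, 0.71]
wrist_force: [-11.5, -1.0, 7.1]
finger_gap: 0.704
```

Request:
{"method": "drive_tool", "body": {"series": "60 0 0 -0.03 0; 60 0 0 -0.03 0; 60 0 0 0 0"}}

```text
clock: 16.22
ee_pos: [0.5332, -0.1428, 0.0167]
tool_rot: [0.015, -0.702, 0.014, 0.711]
wrist_force: [-15.2, -2.0, 12.1]
finger_gap: 0.7
```

```bash
python3 - <<'E'
from h import *
rep()
d=vision.snapshot("wrist"); cv2.imwrite(f"pics/wrist12.png",cv2.resize(d["color"][90:290,120:480,::-1],None,fx=2.2,fy=2.2))
d=vision.snapshot("scene"); cv2.imwrite(f"pics/scene12.png",cv2.resize(d["color"][150:250,220:350,::-1],None,fx=5,fy=5,interpolation=cv2.INTER_CUBIC))
d=vision.snapshot("side"); cv2.imwrite(f"pics/side12.png",cv2.resize(d["color"][120:220,270:370,::-1],None,fx=5,fy=5,interpolation=cv2.INTER_CUBIC))
E
```

```text
t 16.22 tcp [ 0.5332 -0.1428  0.0167] F [-15.2  -2.   12.1] gap 59.8 q [-0.42  0.44  1.74 -0.    0.98  1.2 ]
```

View pics/wrist12.png

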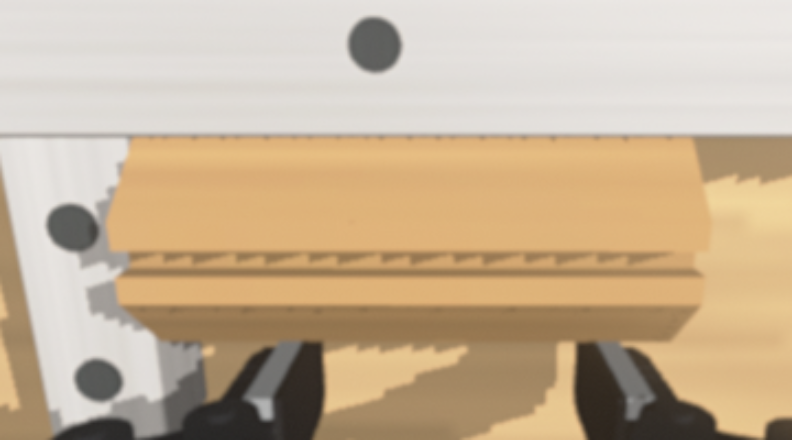

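View pics/scene12.png

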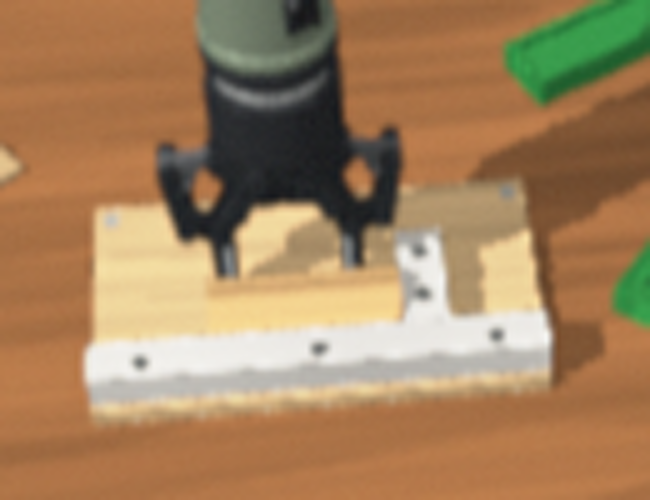

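View pics/side12.png

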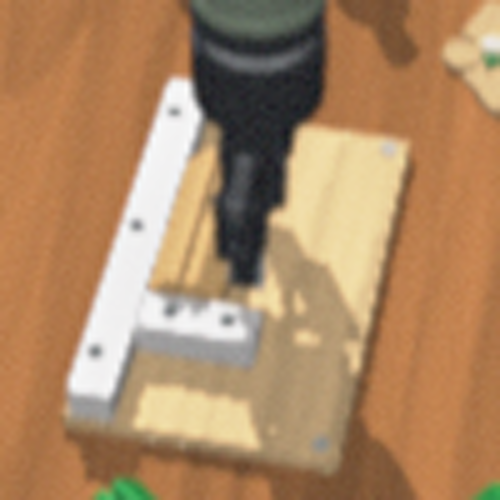

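The stand's long side is flush with the fence, with no gap along it. Before the slanting push I'll nudge the −y end towards the stop with shut fingers, in case it crept.

Request:
{"method": "drive_tool", "body": {"series": "60 0 0 0.1 0; 60 0 0 0.2 0; 60 0 0 0.2 0; 60 -0.5 0 0 0; 40 -0.8 0 0 0; 10 -0.8 0 0 0; 0 -0.5 0 0 0; 0 0 0 0 0; 0 0 0 0 0; 0 0 0 0 0"}}

```text
clock: 17.2
ee_pos: [0.5231, -0.1423, 0.0944]
tool_rot: [0.015, -0.707, 0.015, 0.707]
wrist_force: [0.3, 0.5, -0.3]
finger_gap: -0.001
```

```bash
python3 - <<'E'
from h import *
e=np.load("est.npy"); x,y,w,st=e[:4]
t=place([[.050-.022, st-.110-.0145-.015, 0]],x,y,w)[0]; print(t)
plan([t[0],t[1],.022],w+np.pi/2)
E
```

```text
[ 0.56347724 -0.22020319  0.        ]
t 17.2 tcp [ 0.5231 -0.1423  0.0944] F [ 0.3  0.5 -0.3] gap -0.1 q [-0.43  0.29  1.74  0.    1.11  1.19]
M [[-0.001, -0.042, -0.999], [0.001, -0.999, 0.042], [-1.0, -0.001, 0.001]] delta tool units [ 2.41   2.538 -1.459] twist units -0.021 jaw ang -1.613
```

Request:
{"method": "drive_tool", "body": {"series": "0 0 0.5 -0.3 0; 0 0 0.7 -0.4 0; 0 0 0.7 -0.4 0; 0 0 0.64 -0.36 0; 0 0.4 0 0 0; 0 0.7 0 0 0; 0 0.7 0 0 0; 0 0.4 0 0 0; 0 0.2 0 0 0; 0 0 0 0 0; 0 0 0 0 0"}}

```text
clock: 18.12
ee_pos: [0.5641, -0.2203, 0.023]
tool_rot: [0.015, -0.707, 0.015, 0.707]
wrist_force: [0.1, 0.1, 0.4]
finger_gap: -0.001
```

```bash
python3 - <<'E'
from h import *
e=np.load("est.npy"); x,y,w,st=e[:4]
t=place([[.050-.022, st-.110-.0145, 0]],x,y,w)[0]; print(t)
plan([t[0],t[1],.022],w+np.pi/2)
d=vision.snapshot("wrist"); cv2.imwrite(f"pics/wrist13.png",d["color"][:,:,::-1])
d=vision.snapshot("scene"); cv2.imwrite(f"pics/scene13.png",cv2.resize(d["color"][150:250,220:350,::-1],None,fx=5,fy=5,interpolation=cv2.INTER_CUBIC))
E
```

```text
[ 0.56408283 -0.20521542  0.        ]
t 18.12 tcp [ 0.5641 -0.2203  0.023 ] F [0.1 0.1 0.4] gap -0.1 q [-0.52  0.51  1.61  0.    1.02  1.1 ]
M [[-0.001, -0.042, -0.999], [0.0, -0.999, 0.042], [-1.0, -0.0, 0.001]] delta tool units [ 0.032 -0.501  0.021] twist units -0.017 jaw ang -1.6127
```

View pics/wrist13.png

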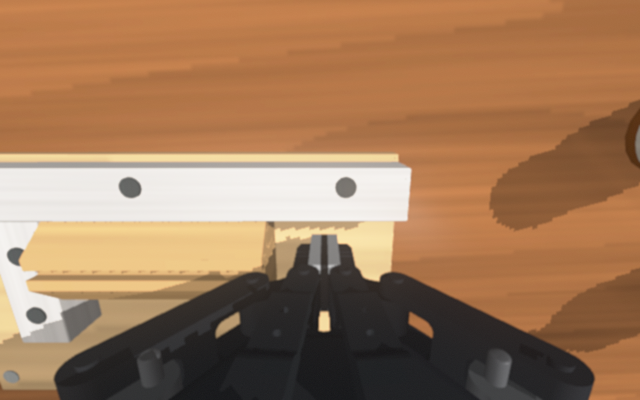

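View pics/scene13.png

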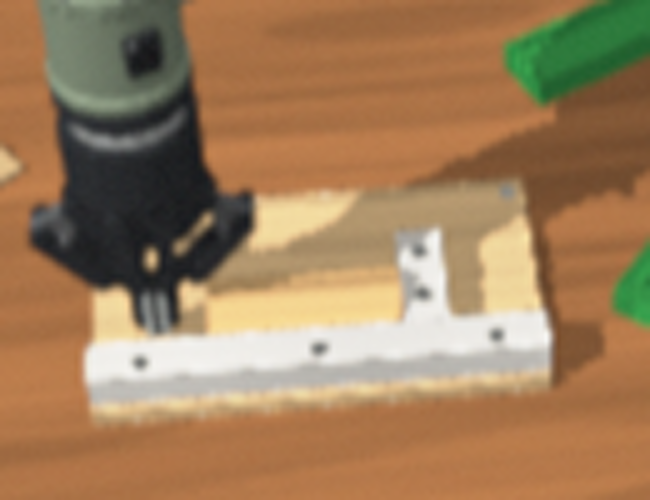

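The shut fingertips at (323,250) stand just beyond the stand's −y end at column 270. I'll push towards +y.

Request:
{"method": "drive_tool", "body": {"series": "0 0 -0.15 0 0; 0 0 -0.15 0 0; 0 0 -0.1 0 0; 0 0 -0.05 0 0; 0 0 -0.05 0 0; 0 0 0 0 0"}}

```text
clock: 18.72
ee_pos: [0.5651, -0.2054, 0.0236]
tool_rot: [-0.015, 0.707, -0.015, -0.707]
wrist_force: [0.8, -1.2, 0.5]
finger_gap: 0.002
```

Request:
{"method": "drive_tool", "body": {"series": "0 0 -0.05 0 0; 0 0 -0.05 0 0; 0 0 0 0 0"}}

```text
clock: 18.97
ee_pos: [0.5651, -0.2051, 0.0238]
tool_rot: [-0.013, 0.707, -0.016, -0.707]
wrist_force: [-1.5, -7.0, -0.6]
finger_gap: -0.001
```

Request:
{"method": "drive_tool", "body": {"series": "0 0 -0.05 0 0; 0 0 -0.05 0 0; 0 0 0 0 0"}}

```text
clock: 19.22
ee_pos: [0.5652, -0.2051, 0.0242]
tool_rot: [-0.011, 0.707, -0.018, -0.707]
wrist_force: [-3.8, -13.8, -1.1]
finger_gap: -0.001
```

It stalled exactly where predicted (y −0.2051) at 14 N, so the end is on the stop. I'll back off, lift and go to the slanting approach.

Request:
{"method": "drive_tool", "body": {"series": "0 0 0.15 0 0; 0 0 0.2 0 0; 0 -0.5 0.1 0 0; 0 -0.8 0 0 0; 0 -0.7 0 0 0; 0 -0.2 0 0 0; 0 0 0 0 0"}}

```text
clock: 19.8
ee_pos: [0.5664, -0.2139, 0.0917]
tool_rot: [-0.014, 0.709, -0.016, -0.705]
wrist_force: [0.5, -0.2, 0.3]
finger_gap: -0.002
```

```bash
python3 - <<'E'
from h import *
e=np.load("est.npy"); x,y,w,st=e[:4]
t=place([[.002-.020, st-.055, 0]],x,y,w)[0]; print(t)
plan([t[0],t[1],.061],w+np.pi/2)
d=vision.snapshot("wrist"); cv2.imwrite(f"pics/wrist14.png",d["color"][:,:,::-1])
E
```

```text
[ 0.52092624 -0.13391494  0.        ]
t 19.8 tcp [ 0.5664 -0.2139  0.0917] F [ 0.5 -0.2  0.3] gap -0.1 q [-0.5   0.41  1.59  0.    1.14  1.11]
M [[0.005, -0.042, -0.999], [-0.002, -0.999, 0.042], [-1.0, 0.002, -0.005]] delta tool units [ 1.011 -2.601  1.633] twist units -0.02 jaw ang -1.6129
```

View pics/wrist14.png

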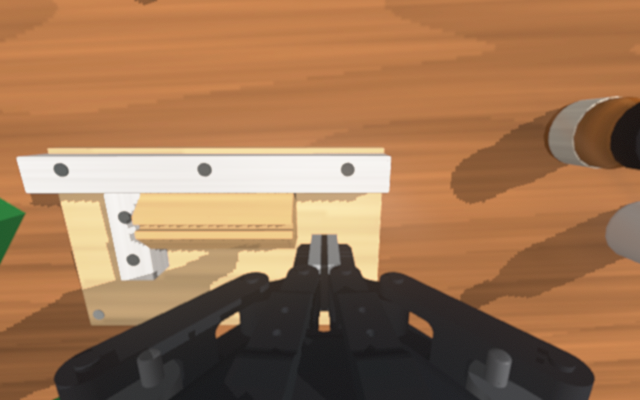

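Request:
{"method": "drive_tool", "body": {"series": "0 0 -0.5 0.35 0; 0 0 -0.7 0.45 0; 0 0 -0.7 0.45 0; 0 0 -0.5 0.3 0; 0 0 -0.2 0.08 0; 0 0.4 0 0 0; 0 0.4 0 0 0; 0 0.2 0 0 0; 0 0 0 0 0; 0 0 0 0 0"}}

```text
clock: 20.68
ee_pos: [0.5186, -0.1337, 0.058]
tool_rot: [0.016, -0.706, 0.015, 0.708]
wrist_force: [0.0, -0.5, -1.9]
finger_gap: 0.003
```

```bash
python3 - <<'E'
from h import *
e=np.load("est.npy"); x,y,w,st=e[:4]
t=place([[.002, st-.055, 0]],x,y,w)[0]; print(t)
plan([t[0],t[1],.041],w+np.pi/2)
d=vision.snapshot("wrist"); cv2.imwrite(f"pics/wrist15.png",d["color"][:,:,::-1])
E
```

```text
[ 0.54090994 -0.13472239  0.        ]
t 20.68 tcp [ 0.5186 -0.1337  0.058 ] F [ 0.  -0.5 -1.9] gap 0.2 q [-0.41  0.34  1.78 -0.    1.03  1.2 ]
M [[-0.002, -0.043, -0.999], [0.001, -0.999, 0.043], [-1.0, -0.001, 0.002]] delta tool units [ 0.567  0.003 -0.744] twist units -0.032 jaw ang -1.614
```

View pics/wrist15.png

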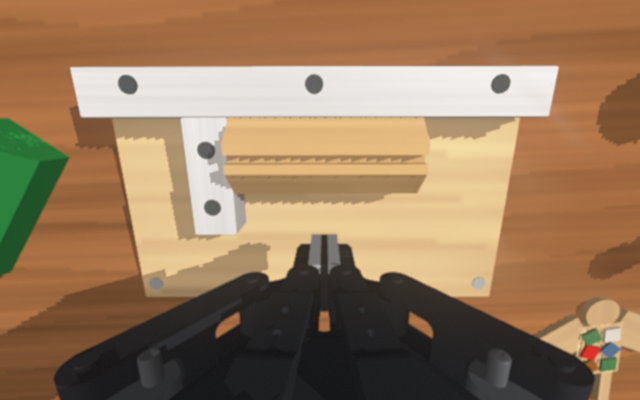

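The shut fingers at (323,250) are centred on the stand's length at (325,150). Now the slanting push.

Request:
{"method": "drive_tool", "body": {"series": "0 0 0 -0.17 0; 0 0.1 0 -0.1 0; 0 0.1 0 -0.1 0; 0 0.1 0 -0.1 0; 0 0.1 0 -0.1 0; 0 0.05 0 -0.05 0; 0 0.04 0 -0.04 0; 0 0 0 0 0"}}

```text
clock: 21.4
ee_pos: [0.5388, -0.1339, 0.0443]
tool_rot: [0.015, -0.707, 0.015, 0.707]
wrist_force: [-0.5, 0.7, -0.7]
finger_gap: -0.001
```

Request:
{"method": "drive_tool", "body": {"series": "0 0.04 0 -0.04 0; 0 0.04 0 -0.04 0; 0 0 0 0 0; 0 0 0 0 0"}}

```text
clock: 21.73
ee_pos: [0.5412, -0.1341, 0.0423]
tool_rot: [0.015, -0.707, 0.015, 0.707]
wrist_force: [0.5, -0.1, 0.4]
finger_gap: -0.001
```

Request:
{"method": "drive_tool", "body": {"series": "0 0.04 0 -0.04 0; 0 0.04 0 -0.04 0; 0 0 0 0 0; 0 0 0 0 0"}}

```text
clock: 22.07
ee_pos: [0.5432, -0.1342, 0.0406]
tool_rot: [0.015, -0.706, 0.015, 0.707]
wrist_force: [-3.3, 0.8, 6.7]
finger_gap: 0.002
```

Request:
{"method": "drive_tool", "body": {"series": "0 0.04 0 -0.05 0; 0 0.04 0 -0.05 0; 0 0 0 0 0; 0 0 0 0 0"}}

```text
clock: 22.4
ee_pos: [0.5433, -0.1343, 0.0404]
tool_rot: [0.015, -0.704, 0.014, 0.71]
wrist_force: [-17.7, 1.5, 25.4]
finger_gap: 0.003
```

Request:
{"method": "drive_tool", "body": {"series": "0 0.03 0 -0.05 0; 0 0.03 0 -0.05 0; 0 0 0 0 0; 0 0 0 0 0"}}

```text
clock: 22.73
ee_pos: [0.5435, -0.1343, 0.0402]
tool_rot: [0.015, -0.701, 0.014, 0.713]
wrist_force: [-27.6, 3.2, 44.0]
finger_gap: 0.001
```

```bash
python3 - <<'E'
from h import *
rep()
d=vision.snapshot("wrist"); cv2.imwrite(f"pics/wrist16.png",d["color"][:,:,::-1])
d=vision.snapshot("scene"); cv2.imwrite(f"pics/scene16.png",cv2.resize(d["color"][150:250,220:350,::-1],None,fx=5,fy=5,interpolation=cv2.INTER_CUBIC))
d=vision.snapshot("side"); cv2.imwrite(f"pics/side16.png",cv2.resize(d["color"][120:220,270:370,::-1],None,fx=5,fy=5,interpolation=cv2.INTER_CUBIC))
E
```

```text
t 22.73 tcp [ 0.5435 -0.1343  0.0402] F [-27.6   3.2  44. ] gap 0.1 q [-0.39  0.41  1.71 -0.01  1.03  1.22]
```

View pics/wrist16.png

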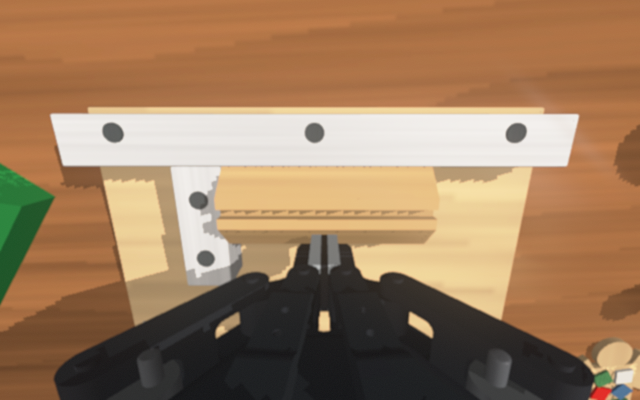

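View pics/scene16.png

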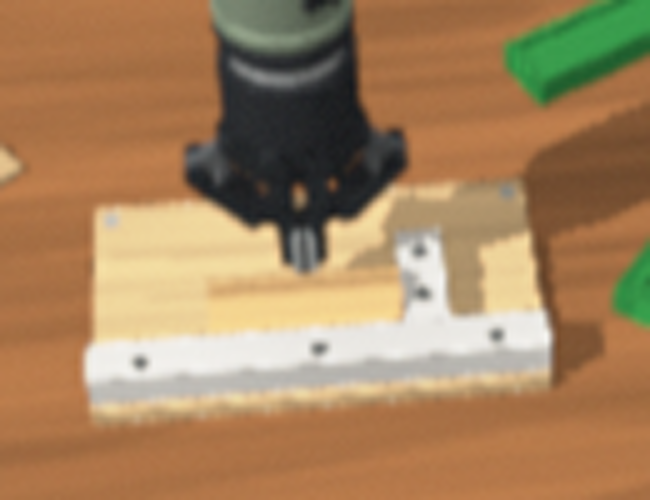

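View pics/side16.png

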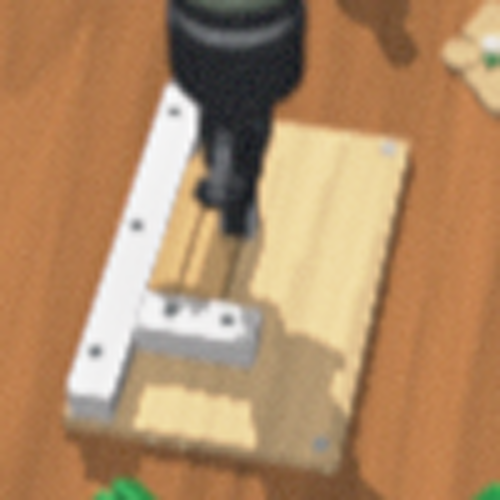

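The stand is seated in the corner, with the fingers on the −x chamfer. The push is 28 N into the fence and 44 N down. I'll ease the downward part so the push is closer to 45° and moderate, then hold.

Request:
{"method": "drive_tool", "body": {"series": "0 -0.04 0 0 0; 0 -0.02 0 0 0; 0 0 0 0 0; 0 0 0 0 0; 0 0 0 0 0; 0 0 0 0 0"}}

```text
clock: 23.38
ee_pos: [0.5434, -0.1343, 0.0404]
tool_rot: [0.015, -0.702, 0.014, 0.712]
wrist_force: [-23.3, 0.9, 32.3]
finger_gap: 0.003
```

Request:
{"method": "drive_tool", "body": {"series": "0 0 0 0 0; 0 0 0 0 0; 0 0 0 0 0; 0 0 0 0 0; 0 0 0 0 0; 0 0 0 0 0; 0 0 0 0 0; 0 0 0 0 0; 0 0 0 0 0; 0 0 0 0 0; 0 0 0 0 0; 0 0 0 0 0"}}

```text
clock: 24.38
ee_pos: [0.5434, -0.1342, 0.0403]
tool_rot: [0.015, -0.702, 0.014, 0.712]
wrist_force: [-24.8, 1.4, 32.8]
finger_gap: -0.002
```

```bash
python3 - <<'E'
from h import *
s,M,p=rep(); e=np.load("est.npy"); x,y,w,st=e[:4]
d=vision.snapshot("wrist"); im=d["color"][:,:,::-1].copy()
# predicted outline of seated stand
L=np.array([[x_,y_,z_] for x_,z_ in [(-8,36),(-2.5,36),(2.5,36),(8,36),(22,22),(-22,22)] for y_ in (-55,55)])/1e3+[.028,st-.055,.012]
P=place(L,x,y,w); T=np.array(d["T_tool_cam"])
q=((P-p)@M-T[:3,3])@T[:3,:3]; uv=np.c_[d["fx"]*q[:,0]/q[:,2]+d["cx"],d["fy"]*q[:,1]/q[:,2]+d["cy"]]
big=cv2.resize(im[140:270,160:460],None,fx=2.6,fy=2.6,interpolation=cv2.INTER_CUBIC)
for i in range(0,len(uv),2):
    a,b=[tuple(int(v) for v in ((uv[j]-[160,140]+.5)*2.6)) for j in (i,i+1)]; cv2.circle(big,a,2,(255,0,0),-1); cv2.circle(big,b,2,(255,0,0),-1)
cv2.imwrite("pics/w17.png",big)
d=vision.snapshot("scene"); cv2.imwrite("pics/scene17.png",d["color"][:,:,::-1])
E
```

```text
t 24.38 tcp [ 0.5434 -0.1342  0.0403] F [-24.8   1.4  32.8] gap -0.2 q [-0.39  0.41  1.71 -0.01  1.03  1.22]
```

View pics/w17.png

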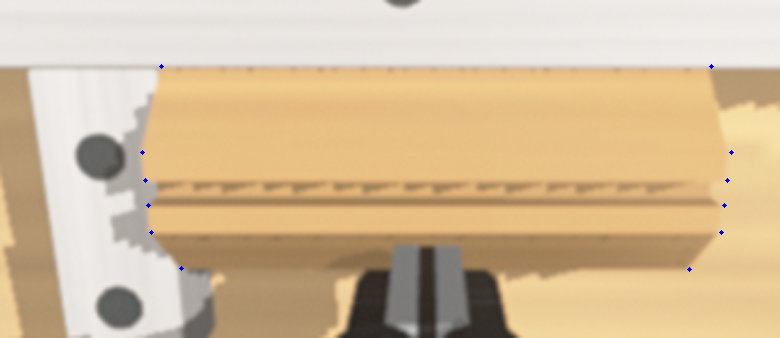

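View pics/scene17.png

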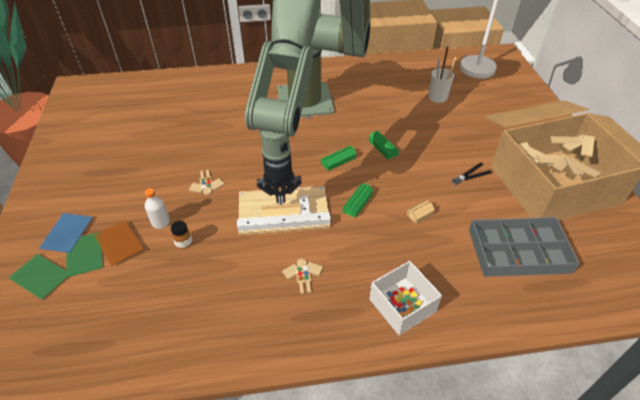

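The predicted outline of a fully seated stand lies on the seen one to within about 1 mm. The push is steady, and the bystanders are where they were. Handing in.

```bash
python3 - <<'E'
from h import *
print(arm.hand_in()); rep()
E
```

```text
the job is handed in; nothing more can be done
None
the job is handed in; nothing more can be done
```

The longer stand is seated slot up in the jig corner and the robot is still pressing it there. I handed the job in at about 24.5 s of the 69 s allowed; no verdict was reported.

**What I did:**
- I gripped the plain beech long stand by its long sides and set it on the board.
- I slid its end to the stop, then pushed its long side flush to the fence with both fingertips.
- I nudged its other end once more so it sat tight against the stop.
- I finished with a slanting push of the shut fingers on the chamfer that faces the robot.

**Last checks:**
- **Push:** over the last second before hand-in it stayed steady at about 25 N into the fence and 33 N down, and the arm did not drift. It briefly peaked at 28 N and 44 N before I eased it. That is well under the 120 N wrist limit; the contact was at the fingertips, not the gripper body.
- **Seating:** the outline predicted for a fully seated stand matched the wrist picture to within about 1 mm. I saw no gap at the fence. The contact at the stop also stalled where predicted, at about 14 N.
- **Other things:** by eye in the last scene picture, the bystanders and the green look-alikes were where they started.
- **Disagreement:** the slanting contact came about 2 mm further along than I had worked out, probably because the fingertip edges are rounded. It was still on the chamfer.

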